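# Fit the jigsaw fire brick into the soldering hearth and lock it

## Task

Fit the loose terracotta jigsaw brick into the pocket of the soldering hearth, trying its four rotations until it drops in flush with the top of the hearth. Then push the brass keeper all the way over the brick's edge to lock it, and leave the bur block, the tin and the green lighter where they are.

Things in the scene. Friction and masses are not known exactly. Their poses are not given: they have to be found in the camera images.
- tile: Loose terracotta jigsaw brick, 0.2 kg, a 57 x 57 mm square 20 mm thick; starts on the bench, stud up, turned any way. Origin: centre of its underside. Its +x side has a tab 20 mm wide sticking out 10 mm (tab underside 4 mm above the brick's); the other three sides each have a notch 23 mm wide, 12 mm deep, through the full thickness.
- tile_stud (a point): Centre of the steel lifting stud in the middle of the brick's top, to grasp it by: 20 x 20 mm in plan, 26 mm tall, sides parallel to the brick's. The point is 33 mm above the brick's underside, 13 mm below the stud's top. Axes as the brick's: +x towards the tab, z up.
- pocket (a point): Centre of the floor of the square pocket in the hearth: 60 x 60 mm, 20 mm deep. Axes along its sides, z up, +y towards the brass keeper. A socket 23 mm wide opens in the middle of each side, reaching 42 mm from the centre. Three sockets hold a fixed white tongue, 20 x 20 mm, level with the hearth's top, sticking 10 mm into the pocket to fit a notch. The fourth is open, for the tab.
- hearth: Grey soldering hearth fixed to the bench, top 26 mm above it, reaching 66 mm from the pocket's centre to +x, -x, -y, 126 mm to +y. Origin 6 mm under pocket, same axes. Which socket is open differs each time and is not measured. Brick over 1.5 mm off centre: it stays on the hearth's top. Centred, tab over a tongue: it enters only 4 mm. Tab over the open socket: it drops 20 mm, its top flush.
- keeper (a joint): Travel of the brass keeper in m: it slides along the hearth's -y (towards the pocket) from 0 (open; it starts at 0 to 8 mm) to 0.042, its end stop, where it covers 8 mm of the seated brick's edge. It takes about 3 N to slide and stays where it is left. It passes over the brick only when that is flush.
- keeper_back (a point): Centre of the keeper's back face, to push on along the hearth's -y (axes as the hearth's). The keeper is a brass block 44 mm wide (x), 26 mm long (y), 14 mm high, from 2 to 16 mm above the hearth's top. The point is 9 mm above the hearth's top, 88 mm from the pocket's centre when the joint is at 0. Behind it the hearth's top is flat and free for 38 mm.
- bur_block: Bystander: round wooden block, 56 mm across, 30 mm high, with steel burs standing 40 mm out of it. Origin at the centre of its underside.
- tin: Bystander: round aluminium tin, 51 mm across, 20 mm high. Origin at the centre of its underside.
- torch_lighter: Bystander: green lighter with a steel head lying flat, 76 x 24 x 12 mm. Origin under its middle, x along it.
Things that resemble listed ones, but are neither listed nor needed, are in the scene too. What is shaped like the tile but pink or white is not meant.

How it is judged (in metres and radians):
On the way, in this order (a step that is already met when the one before it is completed fails the run):
1. the brick lies flush in the pocket with the keeper still clear of it (z of tile_stud in the frame of pocket below 0.036 m and horizontal distance between tile_stud and pocket below 0.005 m and angle between tile_stud's own z axis and vertical below 0.04 rad and value of joint keeper below 0.028 m), for 0.2 s.
2. the keeper is pushed fully over the brick's edge (value of joint keeper above 0.038 m), for 0.1 s.
At the end, for the whole second after the job is handed in: The brick lies flush in the pocket (within 3 mm in height, 5 mm of centre, 2 degrees of level) and the keeper has been pushed home over its edge (at least 38 of its 42 mm) (z of tile_stud in the frame of pocket below 0.036 m and horizontal distance between tile_stud and pocket below 0.005 m and angle between tile_stud's own z axis and vertical below 0.04 rad and value of joint keeper above 0.038 m); the robot touches nothing.
It fails at once if the bur block is shifted more than 30 mm (distance of bur_block from where it was at the start of the episode above 0.03 m).
It fails at once if the tin is shifted more than 30 mm (distance of tin from where it was at the start of the episode above 0.03 m).
It fails at once if the lighter is shifted more than 30 mm (distance of torch_lighter from where it was at the start of the episode above 0.03 m).
It also fails if it takes over 72 s, if anything falls off the work surface, if the arm or the gripper's body presses on something with over 40 N, if the wrist force passes 120 N, or if a joint passes its speed limit or range.

## Robot

A 7-joint arm with a two-finger parallel gripper is mounted at the origin on the work surface. World frame = base frame: x ahead of the robot, y to its left, z up, the work surface at z = 0. Lengths are in mm, angles in rad, forces in N, time in s.
With the tool pointing down it reaches from about 400 to 875 mm from the base axis. Payload 6.5 kg.
Tool frame: the origin (TCP) lies between the finger pads; the fingertips stand 11 mm ahead of it and the grasp point (between the pads) lies 8 mm behind it (manip.tip_reach is the distance from the TCP to the fingertips, in mm); x points along the fingers, y is the direction in which the jaws open and shut, and the axes are right-handed (so a half turn about x gives the same grasp; the last joint's range is limited). The gripper opens to 85 mm and grips with 20 to 120 N. Pads are 22 mm wide; open, the fingers measure 114 mm over their backs; the gripper's body (76 mm by 85 mm) begins 54 mm behind the grasp point. The pads swing forward as they close: fully open they stand 13 mm farther back than shut.
Start: joints at [-1.404, 0.536, -0.004, 1.538, 0.003, 1.067, -0.071], TCP at [149.952, 632.459, 242.29] pointing down, gripper open.
Joint ranges: [-2.7, 2.7], [-0.37, 2.16], [-1.27, 1.26], [0.24, 2.4], [-1.31, 4.45], [0.19, 1.91], [-2.76, 2.76]. Speed limits (rad/s): [2.39, 2.39, 3.14, 3.14, 3.14, 3.14, 3.14].

## Interface

Orientations are given as a unit quaternion [w, x, y, z].
In Python, from workcell import manip gives the robot as it stands. The module is installed in compiled form; this text tells all that it offers.
- The arm moves only by the shell command python3 -m handwheel 'ROWS'. ROWS is JSON, a list of rows, each an object with "fingers": the finger opening in m, from 0 to 0.0854; "xyz": the shift along the tool's x, y, z in m, a list of three; "twist": the turn about the tool's x in degrees. A call has 1 to 8 rows; each row is the pose to reach, as a shift and turn from the pose commanded when the call began, along the tool's axes at that moment; what a row does not reach only later rows make up. A row lasts 1/10 s, in which the tool goes at most 50 mm and 8.59 degrees, less where a joint would pass 70% of its speed; a pose out of reach is approached as far as the arm can. A call with a gripper value outside its range is refused whole. The fingers move at their own pace and stop on an object; the grip force is fixed at half the most. Time passes only in rows, so rows that repeat a pose let the fingers close. It gives the time, the measured TCP pose, the force and the opening at its end, in the units of the state.
- manip.observe(): the state, without advancing time (a new reading comes with each control period).
- manip.camera(name): name is "scene" or "top" or "wrist"; returns a dict with "image" (480x640x3 uint8, red, green, blue), "fx", "fy", "cx", "cy" (pixels), "distortion" ([k1, k2, p1, p2, k3] as OpenCV has them; the pictures are not rectified), "origin" and "orientation" of the camera in the world. Camera axes: x right, y up, looking along -z (the intrinsics and any distortion apply to the point x, -y, -z); pixel columns grow to the right and rows downward; lengths in mm; the calibration is good to about 2 mm. A picture is of the moment at which its call begins. There is no depth.
- manip.job_done(): hands the job in, once; it reports no verdict.
The state is a dict: "clock": time; "joint_positions": joint angles; "joint_vel": joint speeds; "tau": joint torques, N m; "ee_pos": TCP position; "eef_rot": TCP orientation; "force": force on the tool from outside, world axes, zero at the start; "torque": the same for the moment, N m; "width": finger opening in mm.
Only numpy, scipy, OpenCV 4.12 (cv2) and the standard library are available. Lean on these libraries where they do the work, as an engineer would, in place of code of your own. Each camera call takes 0.05 s, during which the arm holds its last target.

## Working session

There is one attempt and no reset: what is moved stays moved. The work goes in short steps, Python scripts to look and compute and a shell command to move; the robot and the scene stay as the last step left them, time stands still between calls to the robot, and variables do not carry over. Pictures are saved under pics/ and viewed, and the job is handed in when it is done.

```bash
mkdir -p pics
cat > h.py <<'E'
import numpy as np, cv2
from scipy.spatial.transform import Rotation as R
from workcell import manip
def rot(q): return R.from_quat([q[1],q[2],q[3],q[0]])
def snap(n,f):
    c=manip.camera(n); cv2.imwrite('pics/'+f+'.png',c['image'][:,:,::-1])
    np.save('pics/'+f+'.npy',{k:c[k] for k in c},allow_pickle=True); return c
def load(f): return np.load('pics/'+f+'.npy',allow_pickle=True).item()
def px2w(c,pts,z):
    K=np.array([[c['fx'],0,c['cx']],[0,c['fy'],c['cy']],[0,0,1]])
    u=cv2.undistortPoints(np.array(pts,float).reshape(-1,1,2),K,np.array(c['distortion'],float)).reshape(-1,2)
    d=np.c_[u[:,0],-u[:,1],-np.ones(len(u))]
    d=rot(c['orientation']).apply(d); o=np.array(c['origin'])
    return o+d*((z-o[2])/d[:,2])[:,None]
def w2px(c,P):
    K=np.array([[c['fx'],0,c['cx']],[0,c['fy'],c['cy']],[0,0,1]])
    p=rot(c['orientation']).inv().apply(np.atleast_2d(P)-np.array(c['origin']))*[1,-1,-1]
    return cv2.projectPoints(p,np.zeros(3),np.zeros(3),K,np.array(c['distortion'],float))[0].reshape(-1,2)
def crop(f,x0,y0,x1,y1,s,out):
    im=cv2.imread('pics/'+f+'.png')[y0:y1,x0:x1]
    cv2.imwrite('pics/'+out+'.png',cv2.resize(im,None,fx=s,fy=s,interpolation=cv2.INTER_CUBIC))
E
python3 - <<'E'
from h import *
for n in['top','scene','wrist']:
    c=snap(n,n+'0'); print(n,c['origin'],c['orientation'],c['fx'])
s=manip.observe(); print(s['ee_pos'],s['eef_rot'],s['width'],s['clock'],s['force'],rot(s['eef_rot']).as_matrix().round(3))
E
```

```text
top [471.37294374 -87.80435178 869.50707198] [ 0.70828047  0.06399357 -0.04594375 -0.70152175] 448.59791385026733
scene [1021.35490454 -447.30106083  557.53989018] [0.83646478 0.3756641  0.16101944 0.36506972] 440.35285608612907
wrist [ 69.52817457 650.99630788 373.66323083] [ 0.77380187 -0.12732393 -0.09944564  0.61247845] 339.8564609133135
[149.84970751 632.02418867 241.61473149] [ 0.70230034  0.08163401  0.70234846 -0.08256371] 85.76077776617795 0.15 [-0.8242434  -0.17020418 -0.67534571] [[-0.     0.231  0.973]
 [-0.001  0.973 -0.231]
 [-1.    -0.001  0.   ]]
```

View pics/top0.png

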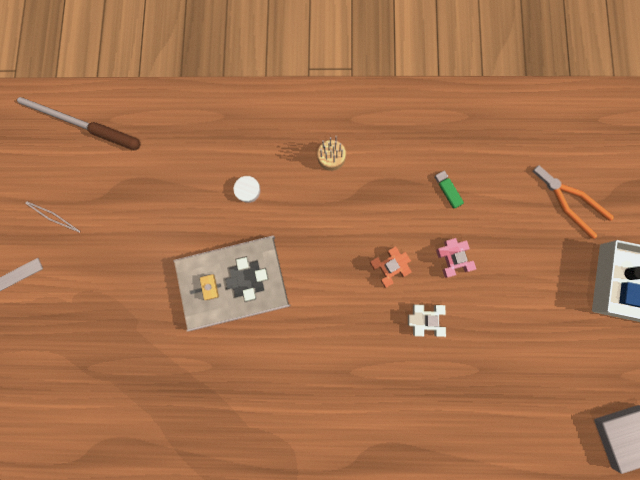

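View pics/scene0.png

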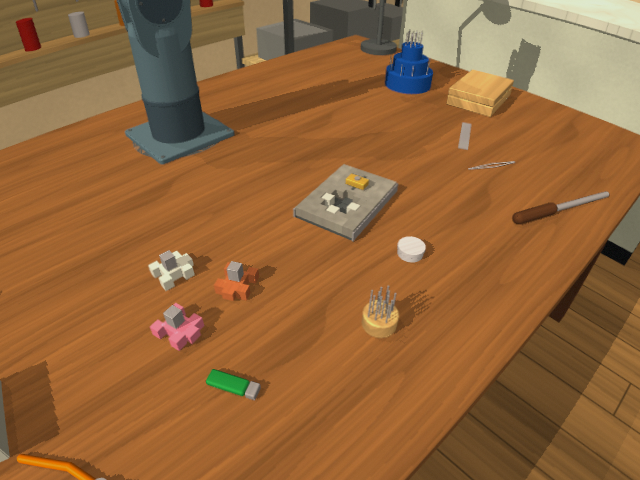

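View pics/wrist0.png

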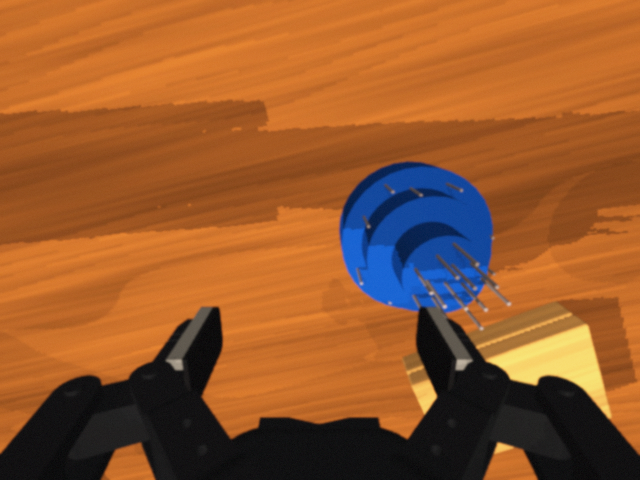

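Run:
```python
from h import *
crop('top0',165,225,305,335,5.5,'a1'); crop('top0',360,220,490,345,4.6,'a2')
```

```text
(no output)
```

View pics/a1.png

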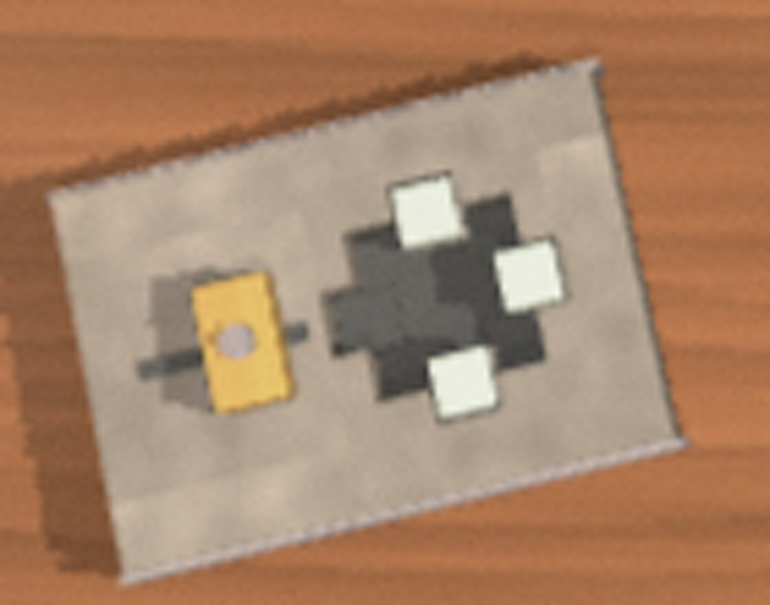

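View pics/a2.png

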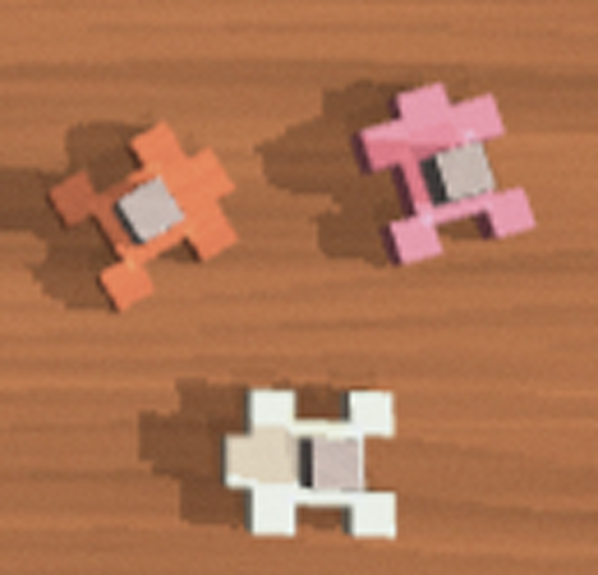

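```bash
cat >> h.py <<'E'
def fit(c,M,px,x0):
    from scipy.optimize import least_squares
    M=np.array(M,float);px=np.array(px,float)
    def T(x):
        cs,sn=np.cos(x[2]),np.sin(x[2])
        return np.c_[x[0]+cs*M[:,0]-sn*M[:,1],x[1]+sn*M[:,0]+cs*M[:,1],M[:,2]]
    r=least_squares(lambda x:(w2px(c,T(x))-px).ravel(),x0,x_scale=[10,10,.1],loss='soft_l1')
    return r.x,(w2px(c,T(r.x))-px).round(1)
E
python3 - <<'E'
from h import *
c=load('top0')
px=lambda p,o,s:np.array(p)/s+o
o2=np.array([360,220])-.0
# tile
t=px([(162,122),(50,193),(122,310),(238,240),(152,210),(212,172)],o2,4.6)
w=px2w(c,t,20);print(w.round(1)); 
e=w[5]-w[0:4].mean(0);th=np.arctan2(e[1],e[0]);print(th)
# +x tab; square corners from left(+y) etc
M=[(28.5,28.5,20),(-28.5,28.5,20),(-28.5,-28.5,20),(28.5,-28.5,20),(0,0,46),(38.5-5,0,20)]
print(fit(c,M,t,[*w[:4].mean(0)[:2],th]))
o1=np.array([165,225])
h=px([(52,195),(600,62),(683,443),(123,580),(425,211),(529,275),(463,384),(237,338)],o1,5.5)
w=px2w(c,h,26);print(w.round(1))
# hearth: top-left corner
M=[(66,126,26),(66,-66,26),(-66,-66,26),(-66,126,26),(30,0,26),(0,-30,26),(-30,0,26)]
e=w[0]-w[1];th=np.arctan2(e[1],e[0])-np.pi/2
x,r=fit(c,M,h[:7],[*w[:4].mean(0)[:2],th]);print(x,np.degrees(x[2]),r)
print(px2w(c,[h[7]],60))
E
```

```text
[[ 591.  -205.5   20. ]
 [ 561.1 -159.    20. ]
 [ 513.3 -188.1   20. ]
 [ 542.4 -235.9   20. ]
 [ 554.4 -200.9   20. ]
 [ 570.3 -225.7   20. ]]
-0.9991356842579219
(array([ 552.02911878, -197.18534687,   -1.01231655]), array([[ 0.4, -0.2],
       [-0.6, -0. ],
       [ 0. ,  0.3],
       [ 0.3, -0.3],
       [-0.1, -0.1],
       [-0.1,  0.3]]))
[[559.9 215.1  26. ]
 [608.1  25.7  26. ]
 [477.5  -6.2  26. ]
 [429.3 182.7  26. ]
 [555.6  84.8  26. ]
 [533.9  48.1  26. ]
 [496.5  69.5  26. ]
 [511.3 147.9  26. ]]
[5.26077970e+02 7.63462957e+01 2.47670417e-01] 14.190469587299587 [[ 0.2  0.4]
 [-1.5  0.9]
 [-1.2 -0.5]
 [ 0.3 -1. ]
 [ 0.6  0.2]
 [ 0.4  0.2]
 [ 0.3 -0.3]]
[[509.65516392 138.43790418  60.        ]]
```

```bash
cat >> h.py <<'E'
def go(x,y,z,head):
    s=manip.observe();m=rot(s['eef_rot']).as_matrix();p=np.array(s['ee_pos'])
    h=np.degrees(np.arctan2(m[1,1],m[0,1]))
    d=m.T@(np.array([x,y,z])-p)
    print('clk',round(s['clock'],2),'pos',p.round(1),'head',round(h,2),'tilt',round(float(np.degrees(np.arccos(-m[2,0]))),2),'w',round(s['width'],1),'F',np.round(s['force'],1),'q7',round(s['joint_positions'][6],2))
    print('shift m',(d/1000).round(4),'twist',round((h-head+180)%360-180,2))
E
python3 -c "
from h import *
go(400,380,242,8.6)"
```

```text
clk 0.15 pos [149.8 632.  241.6] head 76.67 tilt 0.08 w 85.8 F [-0.8 -0.2 -0.7] q7 -0.07
shift m [-1.000e-04 -1.875e-01  3.015e-01] twist 68.07
```

```bash
python3 -m handwheel '[{"fingers":0.085,"xyz":[0,-0.188,0.3015],"twist":68},{"fingers":0.085,"xyz":[0,-0.188,0.3015],"twist":68},{"fingers":0.085,"xyz":[0,-0.188,0.3015],"twist":68},{"fingers":0.085,"xyz":[0,-0.188,0.3015],"twist":68},{"fingers":0.085,"xyz":[0,-0.188,0.3015],"twist":68},{"fingers":0.085,"xyz":[0,-0.188,0.3015],"twist":68},{"fingers":0.085,"xyz":[0,-0.188,0.3015],"twist":68},{"fingers":0.085,"xyz":[0,-0.188,0.3015],"twist":68}]'
python3 -c "
from h import *
go(550,50,242,-59.4)"
```

```text
clock: 0.95
ee_pos: [405.4, 373.4, 242.6]
eef_rot: [0.534, 0.465, 0.531, -0.465]
force: [-0.3, -0.2, 0.5]
width: 85.1
clk 0.95 pos [405.4 373.4 242.6] head 7.73 tilt 0.22 w 85.1 F [-0.3 -0.2  0.5] q7 -0.56
shift m [0.0019 0.0998 0.3399] twist 67.13
```

```bash
python3 -m handwheel '[{"fingers":0.085,"xyz":[0,0.1,0.340],"twist":67},{"fingers":0.085,"xyz":[0,0.1,0.340],"twist":67},{"fingers":0.085,"xyz":[0,0.1,0.340],"twist":67},{"fingers":0.085,"xyz":[0,0.1,0.340],"twist":67},{"fingers":0.085,"xyz":[0,0.1,0.340],"twist":67},{"fingers":0.085,"xyz":[0,0.1,0.340],"twist":67},{"fingers":0.085,"xyz":[0,0.1,0.340],"twist":67},{"fingers":0.085,"xyz":[0,0.1,0.340],"twist":67}]'
python3 -c "
from h import *
snap('wrist','w1')
go(552,-197,200,-127)"
```

```text
clock: 1.75
ee_pos: [551.9, 50.9, 243.0]
eef_rot: [0.189, 0.682, 0.186, -0.681]
force: [-1.2, -1.0, 0.2]
width: 84.9
clk 1.8 pos [551.1  53.9 242.5] head -59.36 tilt 0.14 w 84.8 F [0.  0.1 0.3] q7 -0.91
shift m [0.0431 0.2163 0.1271] twist 67.64
```

View pics/w1.png

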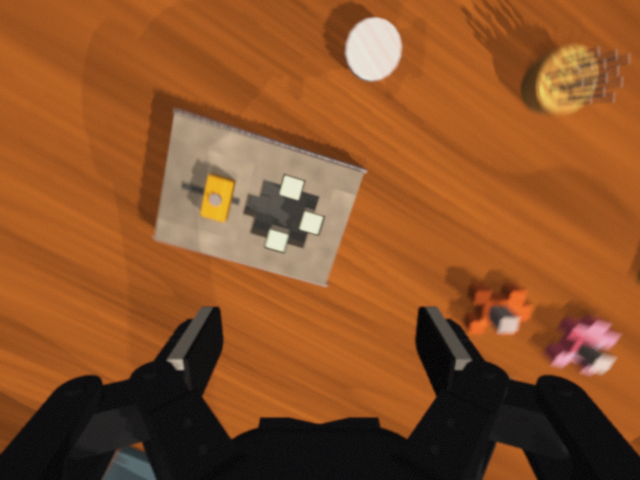

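```bash
python3 -m handwheel '[{"fingers":0.085,"xyz":[0.03,0.216,0.127],"twist":68},{"fingers":0.085,"xyz":[0.03,0.216,0.127],"twist":68},{"fingers":0.085,"xyz":[0.03,0.216,0.127],"twist":68},{"fingers":0.085,"xyz":[0.03,0.216,0.127],"twist":68},{"fingers":0.085,"xyz":[0.03,0.216,0.127],"twist":68},{"fingers":0.085,"xyz":[0.03,0.216,0.127],"twist":68},{"fingers":0.085,"xyz":[0.03,0.216,0.127],"twist":68},{"fingers":0.085,"xyz":[0.03,0.216,0.127],"twist":68}]'
python3 -c "
from h import *
crop('w1',150,95,375,295,3.5,'w1c')
go(552,-197,150,-148)"
```

```text
clock: 2.6
ee_pos: [555.3, -190.6, 211.7]
eef_rot: [0.222, -0.671, 0.221, 0.672]
force: [0.6, 0.9, -1.7]
width: 85.1
clk 2.6 pos [ 555.3 -190.6  211.7] head -126.5 tilt 0.09 w 85.1 F [ 0.6  0.9 -1.7] q7 -1.43
shift m [ 0.0617  0.0071 -0.0012] twist 21.5
```

View pics/w1c.png

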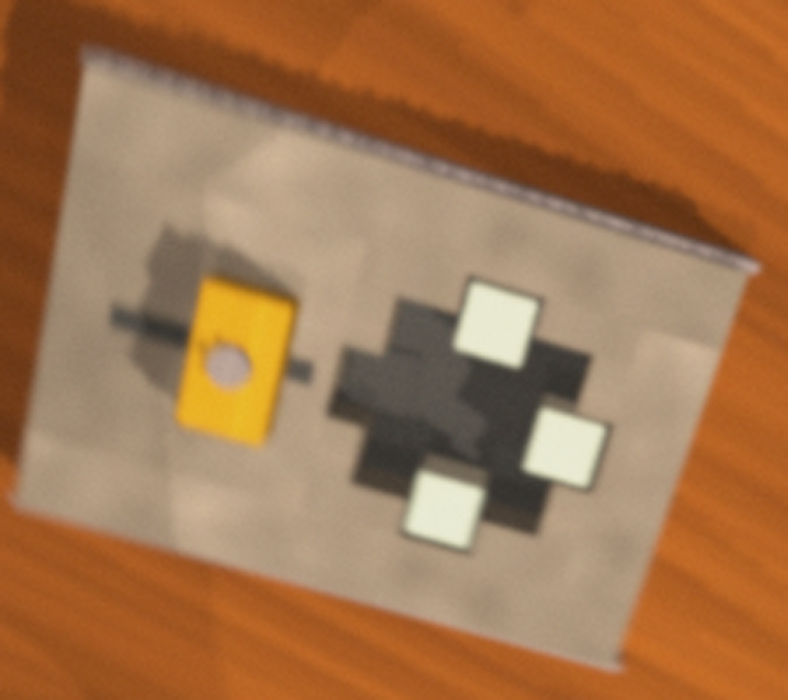

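```bash
python3 -m handwheel '[{"fingers":0.085,"xyz":[0.05,0,0],"twist":21.5},{"fingers":0.085,"xyz":[0.05,0,0],"twist":21.5},{"fingers":0.085,"xyz":[0.05,0,0],"twist":21.5},{"fingers":0.085,"xyz":[0.05,0,0],"twist":21.5},{"fingers":0.085,"xyz":[0.05,0,0],"twist":21.5}]'
python3 - <<'E'
from h import *
c=load('w1'); o=np.array([150,95])
p=np.array([(85,62),(750,270),(618,668),(17,500),(498,321),(566,445),(444,510)])/3.5+o
M=[(66,126,26),(66,-66,26),(-66,-66,26),(-66,126,26),(30,0,26),(0,-30,26),(-30,0,26)]
x,r=fit(c,M,p,[526,76,.247]);print(x,np.degrees(x[2]),r)
x,r=fit(c,M[4:],p[4:],[526,76,.247]);print(x,np.degrees(x[2]),r)
snap('wrist','w2'); go(552,-197,34,-148)
E
```

```text
clock: 3.1
ee_pos: [555.5, -190.6, 162.1]
eef_rot: [0.341, -0.62, 0.34, 0.62]
force: [-0.6, 0.4, 0.2]
width: 85.0
[5.27809975e+02 7.78865374e+01 2.42344618e-01] 13.885323797061647 [[ 0.5  0. ]
 [-0.1  0. ]
 [-1.  -1. ]
 [ 0.2  0.4]
 [-0.3  0.5]
 [-0.   0.1]
 [ 0.4 -0.6]]
[5.27873917e+02 7.79396472e+01 2.38976127e-01] 13.692323492462672 [[-0.2  0.4]
 [-0.1  0.1]
 [ 0.3 -0.7]]
clk 3.15 pos [ 555.6 -190.9  162.3] head -147.61 tilt 0.03 w 85.3 F [-0.2  0.1  0.4] q7 -1.69
shift m [ 0.1283  0.0063 -0.0033] twist 0.39
```

View pics/w2.png

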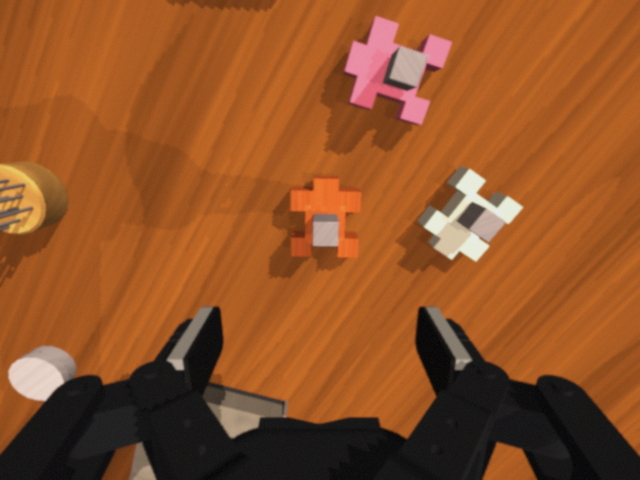

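Run:
```python
from h import *
crop('w2',270,165,380,270,6,'w2c')
```

```text
(no output)
```

View pics/w2c.png

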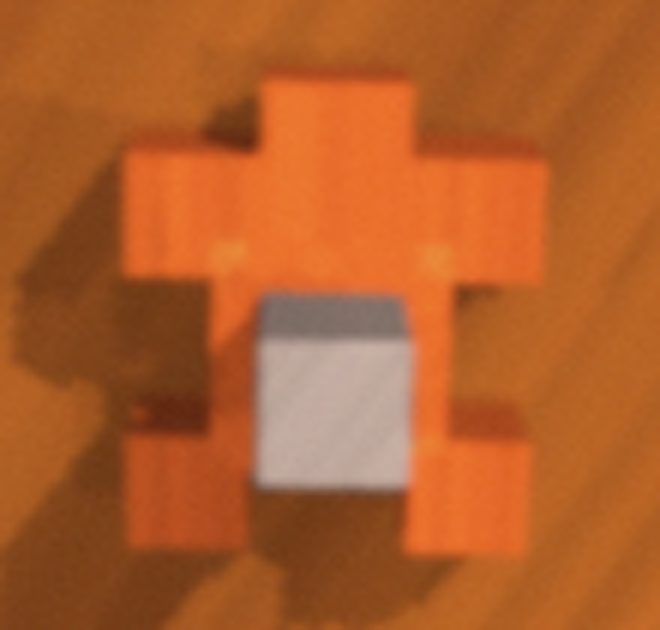

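Run:
```python
from h import *
c=load('w2'); o=np.array([270,165])
p=np.array([(124,150),(548,158),(128,548),(527,555),(260,337),(412,340),(410,490),(255,488),(262,80),(414,80)])/6+o
M=[(28.5,28.5,20),(28.5,-28.5,20),(-28.5,28.5,20),(-28.5,-28.5,20),(10,10,46),(10,-10,46),(-10,-10,46),(-10,10,46),(38.5,10,20),(38.5,-10,20)]
x,r=fit(c,M,p,[552,-197,-1.01]);print(x,np.degrees(x[2]),r)
go(x[0],x[1],34,np.degrees(x[2])-90)
```

```text
[ 552.38067167 -196.81629525   -1.02089833] -58.49316538921216 [[ 0.2  0.3]
 [-0.2  0.2]
 [ 0.2 -0.4]
 [-0.5 -0.6]
 [-0.4  0.1]
 [ 0.7  0. ]
 [ 0.1 -0.1]
 [ 0.1 -0.1]
 [ 0.1 -0. ]
 [-0.2  0.4]]
clk 3.15 pos [ 555.6 -190.9  162.3] head -147.61 tilt 0.03 w 85.3 F [-0.2  0.1  0.4] q7 -1.69
shift m [ 0.1283  0.0059 -0.0034] twist 0.88
```

```bash
python3 -m handwheel '[{"fingers":0.06,"xyz":[0.0,0.006,-0.0035],"twist":0.6},{"fingers":0.06,"xyz":[0.05,0.006,-0.0035],"twist":0.6},{"fingers":0.06,"xyz":[0.08,0.006,-0.0035],"twist":0.6},{"fingers":0.06,"xyz":[0.1,0.006,-0.0035],"twist":0.6},{"fingers":0.06,"xyz":[0.112,0.006,-0.0035],"twist":0.6},{"fingers":0.06,"xyz":[0.124,0.006,-0.0035],"twist":0.6},{"fingers":0.06,"xyz":[0.127,0.006,-0.0035],"twist":0.6},{"fingers":0.06,"xyz":[0.127,0.006,-0.0035],"twist":0.6}]'
python3 -c "
from h import *
snap('wrist','w3')
go(552.4,-196.8,34,-148.3)"
```

```text
clock: 3.95
ee_pos: [552.4, -198.0, 35.7]
eef_rot: [-0.345, 0.617, -0.345, -0.617]
force: [-0.4, -0.1, 0.2]
width: 60.4
clk 4.0 pos [ 552.6 -198.1   36. ] head -148.43 tilt 0.07 w 60.2 F [-0.3 -0.2  0.2] q7 -1.57
shift m [ 0.002  -0.0005  0.0012] twist -0.13
```

View pics/w3.png

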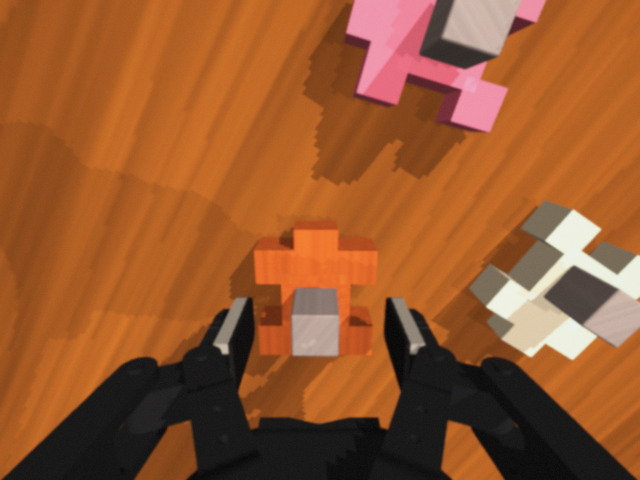

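```bash
python3 -m handwheel '[{"fingers":0.06,"xyz":[0.001,-0.001,0.001],"twist":0},{"fingers":0.015,"xyz":[0.001,-0.001,0.001],"twist":0},{"fingers":0.015,"xyz":[0.001,-0.001,0.001],"twist":0},{"fingers":0.015,"xyz":[0.001,-0.001,0.001],"twist":0},{"fingers":0.015,"xyz":[0.001,-0.001,0.001],"twist":0},{"fingers":0.015,"xyz":[0.001,-0.001,0.001],"twist":0},{"fingers":0.015,"xyz":[0.001,-0.001,0.001],"twist":0},{"fingers":0.015,"xyz":[0.001,-0.001,0.001],"twist":0}]'
python3 -m handwheel '[{"fingers":0.015,"xyz":[-0.02,0,0],"twist":0},{"fingers":0.015,"xyz":[-0.05,0,0],"twist":0},{"fingers":0.015,"xyz":[-0.08,0,0],"twist":0},{"fingers":0.015,"xyz":[-0.08,0,0],"twist":0}]'
python3 -c "
from h import *
snap('wrist','w4')
go(552.4,-196.8,34,-148.3)"
```

```text
clock: 4.8
ee_pos: [552.7, -196.4, 34.8]
eef_rot: [-0.345, 0.617, -0.345, -0.617]
force: [-1.7, 0.7, 5.2]
width: 19.0
clock: 5.2
ee_pos: [554.4, -197.9, 118.6]
eef_rot: [-0.346, 0.619, -0.345, -0.615]
force: [0.5, -0.8, -2.9]
width: 19.2
clk 5.25 pos [ 553.4 -196.9  116.5] head -148.44 tilt 0.2 w 19.0 F [-0.5  0.3 -2.4] q7 -1.65
shift m [0.0825 0.001  0.0009] twist -0.14
```

View pics/w4.png

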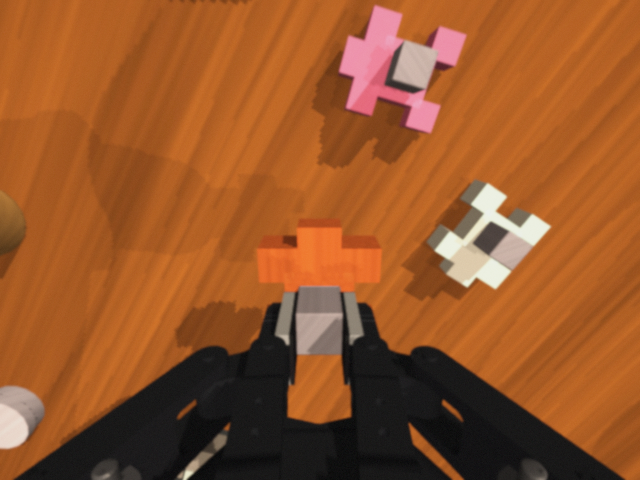

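```bash
python3 -c "
from h import *
go(540,-60,170,-93)"
```

```text
clk 5.25 pos [ 553.4 -196.9  116.5] head -148.44 tilt 0.2 w 19.0 F [-0.5  0.3 -2.4] q7 -1.65
shift m [-0.0537 -0.0603  0.1236] twist -55.44
```

```bash
python3 -m handwheel '[{"fingers":0.015,"xyz":[-0.04,0,0],"twist":0},{"fingers":0.015,"xyz":[-0.054,-0.02,0.04],"twist":-15},{"fingers":0.015,"xyz":[-0.054,-0.06,0.1235],"twist":-55.4},{"fingers":0.015,"xyz":[-0.054,-0.06,0.1235],"twist":-55.4},{"fingers":0.015,"xyz":[-0.054,-0.06,0.1235],"twist":-55.4},{"fingers":0.015,"xyz":[-0.054,-0.06,0.1235],"twist":-55.4},{"fingers":0.015,"xyz":[-0.054,-0.06,0.1235],"twist":-55.4},{"fingers":0.015,"xyz":[-0.054,-0.06,0.1235],"twist":-55.4}]'
python3 -c "
from h import *
go(540,30,150,-39)"
```

```text
clock: 6.05
ee_pos: [537.9, -59.3, 167.5]
eef_rot: [0.017, -0.706, 0.017, 0.708]
force: [0.9, -0.7, -2.7]
width: 18.8
clk 6.05 pos [537.9 -59.3 167.5] head -92.73 tilt 0.11 w 18.8 F [ 0.9 -0.7 -2.7] q7 -1.11
shift m [ 0.0175 -0.0893  0.0021] twist -53.73
```

```bash
python3 -m handwheel '[{"fingers":0.015,"xyz":[0,-0.09,0.002],"twist":-54},{"fingers":0.015,"xyz":[0,-0.09,0.002],"twist":-54},{"fingers":0.015,"xyz":[0,-0.09,0.002],"twist":-54},{"fingers":0.015,"xyz":[0,-0.09,0.002],"twist":-54},{"fingers":0.015,"xyz":[0,-0.09,0.002],"twist":-54},{"fingers":0.015,"xyz":[0,-0.09,0.002],"twist":-54},{"fingers":0.015,"xyz":[0,-0.09,0.002],"twist":-54},{"fingers":0.015,"xyz":[0,-0.09,0.002],"twist":-54}]'
python3 -c "
from h import *
go(527.5,77.5,150,14)"
```

```text
clock: 6.85
ee_pos: [540.7, 30.2, 167.4]
eef_rot: [-0.304, -0.638, -0.305, 0.639]
force: [0.4, -0.6, -2.1]
width: 18.6
clk 6.85 pos [540.7  30.2 167.4] head -39.03 tilt 0.12 w 18.6 F [ 0.4 -0.6 -2.1] q7 -0.5
shift m [ 0.0175 -0.04   -0.0285] twist -53.03
```

```bash
python3 -m handwheel '[{"fingers":0.015,"xyz":[0.018,-0.04,-0.0285],"twist":-53},{"fingers":0.015,"xyz":[0.018,-0.04,-0.0285],"twist":-53},{"fingers":0.015,"xyz":[0.018,-0.04,-0.0285],"twist":-53},{"fingers":0.015,"xyz":[0.018,-0.04,-0.0285],"twist":-53},{"fingers":0.015,"xyz":[0.018,-0.04,-0.0285],"twist":-53},{"fingers":0.015,"xyz":[0.018,-0.04,-0.0285],"twist":-53},{"fingers":0.015,"xyz":[0.018,-0.04,-0.0285],"twist":-53},{"fingers":0.015,"xyz":[0.018,-0.04,-0.0285],"twist":-53}]'
python3 -c "
from h import *
snap('wrist','w5');snap('scene','s5')
go(527.5,77.5,150,14)"
```

```text
clock: 7.65
ee_pos: [528.1, 77.4, 149.9]
eef_rot: [0.556, 0.436, 0.556, -0.437]
force: [0.4, 0.6, -2.5]
width: 18.8
clk 7.75 pos [528.3  77.5 150. ] head 13.77 tilt 0.03 w 19.2 F [ 1.  -0.5 -2.7] q7 0.19
shift m [ 0.     -0.0008 -0.0002] twist -0.23
```

View pics/w5.png

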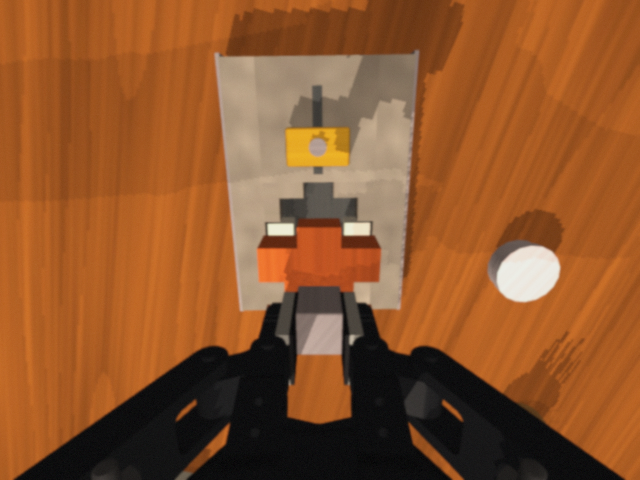

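View pics/s5.png

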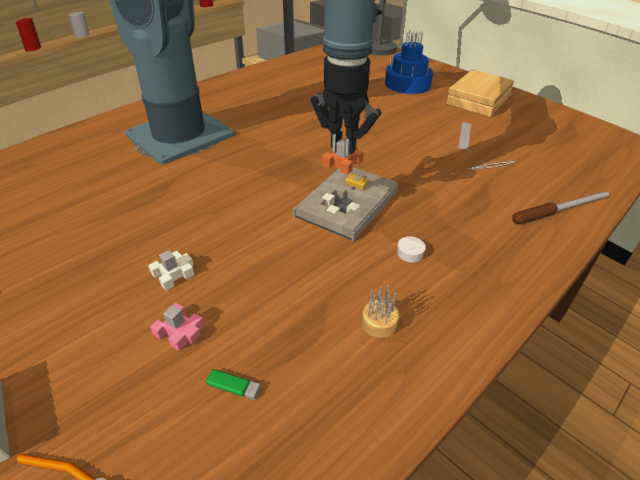

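Tab points at the keeper and its open socket. I'll measure the brick and hearth in the same picture.

Run:
```python
from h import *
crop('w5',205,40,430,180,3.5,'w5a');crop('w5',240,170,400,320,4.5,'w5b')
```

```text
(no output)
```

View pics/w5a.png

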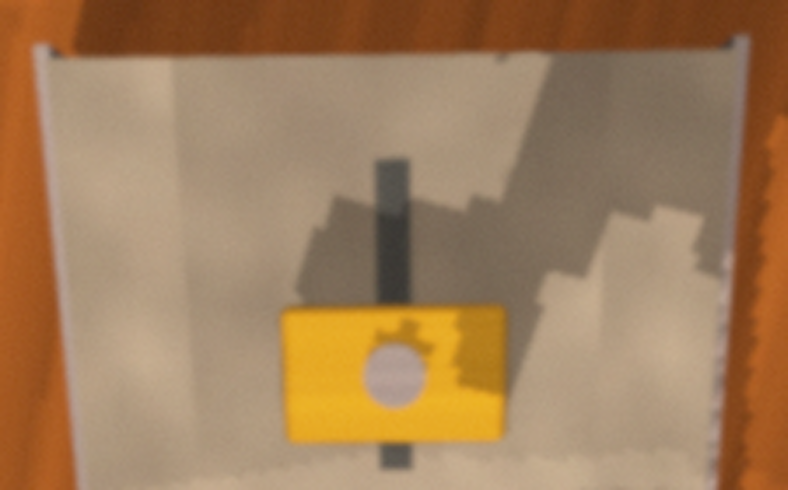

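View pics/w5b.png

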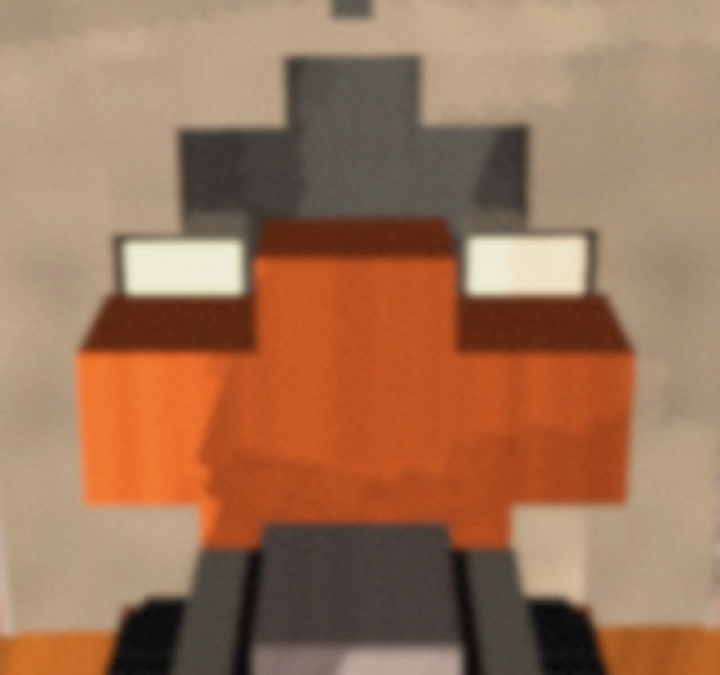

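Run:
```python
from h import *
from scipy.optimize import least_squares
c=load('w5'); ob=np.array([240,170]);oa=np.array([205,40])
p=np.array([(287,57),(420,57),(180,129),(528,127),(122,240),(242,240),(467,237),(588,236)])/4.5+ob
M=[(-11.5,42,26),(11.5,42,26),(-30,30,26),(30,30,26),(-40,10,26),(-20,10,26),(20,10,26),(40,10,26)]
x,r=fit(c,M,p,[526,76,.247]);print('hearth',x.round(2),np.degrees(x[2]),r.tolist())
# with unknown z too, as check
b=np.array([(78,351),(635,353),(255,257),(457,257),(85,503),(628,503),(105,296),(608,297)])/4.5+ob
B=np.array([(-28.5,28.5,0),(28.5,28.5,0),(-10,38.5,0),(10,38.5,0),(-28.5,11.5,0),(28.5,11.5,0),(-28.5,28.5,-20),(28.5,28.5,-20)])
def T(v,M):
    cs,sn=np.cos(v[2]),np.sin(v[2]); return np.c_[v[0]+cs*M[:,0]-sn*M[:,1],v[1]+sn*M[:,0]+cs*M[:,1],v[3]+M[:,2]]
f=least_squares(lambda v:(w2px(c,T(v,B))-b).ravel(),[528,77,.24,135],x_scale=[10,10,.1,10])
print('brick',f.x.round(2),np.degrees(f.x[2]),f.fun.reshape(-1,2).round(1).tolist())
# keeper top back/front corners z=42
k=np.array([(283,308),(506,308),(287,442),(503,442)])/3.5+oa
w=px2w(c,k,42);cs,sn=np.cos(x[2]),np.sin(x[2])
print(((w[:,:2]-x[:2])@np.array([[cs,-sn],[sn,cs]])).round(1))
M0=np.array(M,float);M0[:,2]=0
g=least_squares(lambda v:(w2px(c,T(v,M0))-p).ravel(),[528,77,.24,26],x_scale=[10,10,.1,10]);print('hearth4',g.x.round(2),g.fun.reshape(-1,2).round(1).tolist())
s=manip.observe();print(s['ee_pos'])
```

```text
hearth [5.2759e+02 7.7330e+01 2.5000e-01] 14.254026386493399 [[-0.6, -0.2], [0.5, -0.5], [-0.7, -0.3], [0.7, -0.4], [0.6, 0.4], [-0.5, 0.2], [0.7, 0.5], [-0.6, 0.5]]
brick [5.2774e+02 7.7900e+01 2.4000e-01 1.3563e+02] 13.745461340283205 [[-0.4, 0.3], [0.3, -0.0], [0.2, 0.3], [-0.1, 0.3], [0.1, 0.2], [-0.3, 0.4], [0.4, -0.8], [-0.4, -0.9]]
[[-21.5  80.9]
 [ 21.2  80.5]
 [-21.7  55.7]
 [ 21.1  55.4]]
hearth4 [5.2769e+02 7.6920e+01 2.5000e-01 2.4110e+01] [[-0.5, -0.1], [0.4, -0.3], [-0.4, -0.2], [0.4, -0.4], [1.0, 0.3], [-0.3, 0.1], [0.5, 0.4], [-1.0, 0.4]]
[528.32927774  77.49929825 150.03913349]
```

```bash
python3 -m handwheel '[{"fingers":0.015,"xyz":[0.03,0,0.0006],"twist":-0.4},{"fingers":0.015,"xyz":[0.06,0,0.0006],"twist":-0.4},{"fingers":0.015,"xyz":[0.08,0,0.0006],"twist":-0.4},{"fingers":0.015,"xyz":[0.085,0,0.0006],"twist":-0.4},{"fingers":0.015,"xyz":[0.085,0,0.0006],"twist":-0.4},{"fingers":0.015,"xyz":[0.085,0,0.0006],"twist":-0.4}]'
python3 -c "
from h import *
snap('wrist','w6');snap('scene','s6')
go(527.7,76.9,40,14.1)
crop('w6',210,130,430,340,3,'w6c')"
```

```text
clock: 8.35
ee_pos: [529.6, 77.1, 66.2]
eef_rot: [0.559, 0.434, 0.558, -0.433]
force: [-0.1, -0.8, -1.8]
width: 18.9
clk 8.45 pos [529.7  77.2  66.5] head 14.34 tilt 0.13 w 18.7 F [-1.2  0.7 -2.8] q7 0.25
shift m [ 0.0265 -0.002  -0.0002] twist 0.24
```

View pics/w6c.png

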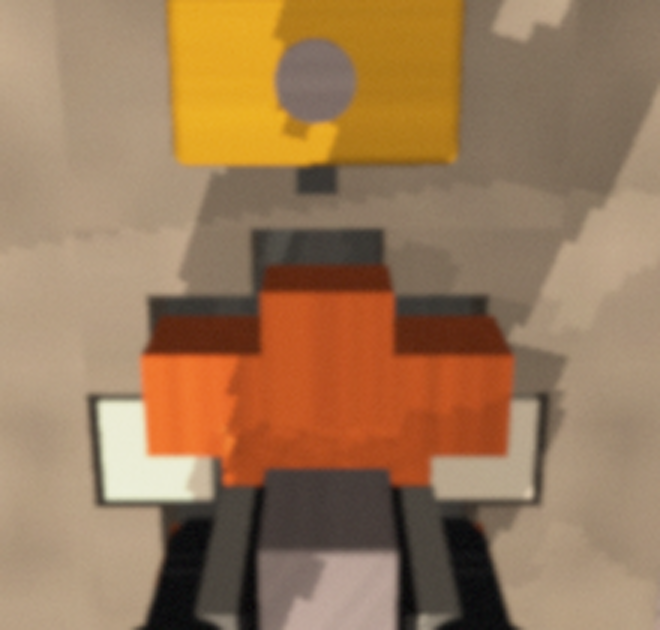

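```bash
cat > ft.py <<'E'
from h import *
from scipy.optimize import least_squares
def T(v,M):
    cs,sn=np.cos(v[2]),np.sin(v[2]); return np.c_[v[0]+cs*M[:,0]-sn*M[:,1],v[1]+sn*M[:,0]+cs*M[:,1],v[3]+M[:,2]]
def both(c,p,M,b,B,zt):
    M=np.array(M,float);B=np.array(B,float)
    g=least_squares(lambda v:(w2px(c,T([*v,26],M))-p).ravel(),[528,77,.245],x_scale=[10,10,.1])
    f=least_squares(lambda v:(w2px(c,T(v,B))-b).ravel(),[528,77,.245,zt],x_scale=[10,10,.1,10])
    print('hearth',g.x.round(2),np.degrees(g.x[2]).round(2),np.abs(g.fun).max().round(1));print('brick',f.x.round(2),np.degrees(f.x[2]).round(2),np.abs(f.fun).max().round(1))
    cs,sn=np.cos(g.x[2]),np.sin(g.x[2]);d=f.x[:2]-g.x[:2]
    print('brick in hearth frame',(d@np.array([[cs,-sn],[sn,cs]])).round(2))
E
python3 - <<'E'
from ft import *
c=load('w6');o=np.array([210,130])
p=np.array([(252,230),(384,230),(149,297),(488,297),(91,396),(546,396),(98,503),(540,502)])/3+o
M=[(-11.5,42,0),(11.5,42,0),(-30,30,0),(30,30,0),(-41.9,11.5,0),(41.9,11.5,0),(-41.9,-11.5,0),(41.9,-11.5,0)]
b=np.array([(142,354),(513,354),(262,291),(394,291),(147,456),(508,456),(160,317),(497,318)])/3+o
B=[(-28.5,28.5,0),(28.5,28.5,0),(-10,38.5,0),(10,38.5,0),(-28.5,11.5,0),(28.5,11.5,0),(-28.5,28.5,-20),(28.5,28.5,-20)]
both(c,p,M,b,B,51)
both(c,p[:4],M[:4],b,B,51)
E
```

```text
hearth [5.2766e+02 7.7270e+01 2.5000e-01] 14.4 1.5
brick [5.2922e+02 7.7610e+01 2.5000e-01 5.1980e+01] 14.28 1.0
brick in hearth frame [ 1.59 -0.06]
hearth [5.2768e+02 7.7180e+01 2.5000e-01] 14.38 0.3
brick [5.2922e+02 7.7610e+01 2.5000e-01 5.1980e+01] 14.28 1.0
brick in hearth frame [1.6  0.04]
```

```bash
python3 -m handwheel '[{"fingers":0.015,"xyz":[0.001,-0.0016,0],"twist":0},{"fingers":0.015,"xyz":[0.003,-0.0016,0],"twist":0},{"fingers":0.015,"xyz":[0.005,-0.0016,0],"twist":0},{"fingers":0.015,"xyz":[0.007,-0.0016,0],"twist":0},{"fingers":0.015,"xyz":[0.0085,-0.0016,0],"twist":0}]'
python3 -c "
from h import *
snap('wrist','w7')
go(527.7,76.9,40,14.1)
crop('w7',210,130,430,340,3,'w7c')"
```

```text
clock: 8.95
ee_pos: [527.1, 76.6, 56.5]
eef_rot: [0.559, 0.434, 0.559, -0.434]
force: [-0.1, 1.0, -2.6]
width: 18.9
clk 9.0 pos [527.   76.6  56.4] head 14.36 tilt 0.03 w 19.0 F [ 0.3 -0.  -2.2] q7 0.26
shift m [ 0.0164  0.0008 -0.0001] twist 0.26
```

View pics/w7c.png

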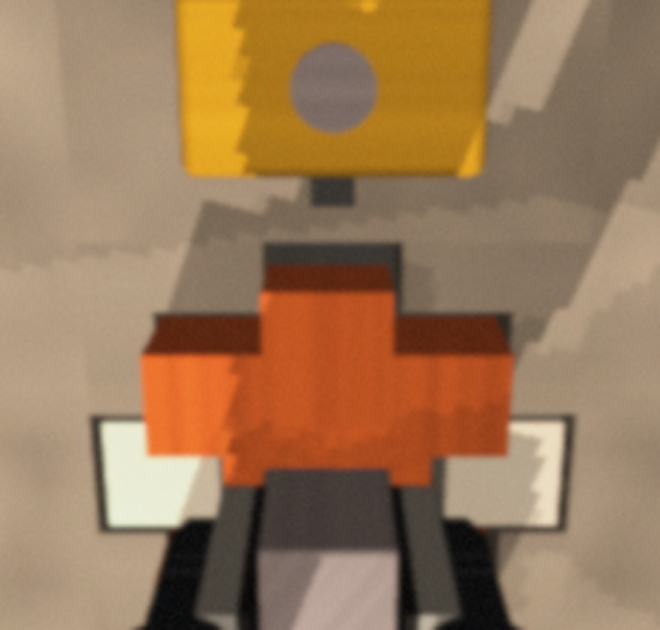

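Run:
```python
from ft import *
c=load('w7');o=np.array([210,130])
p=np.array([(264,244),(402,244),(155,314),(511,314),(92,416),(575,416),(100,530),(565,529)])/3+o
M=[(-11.5,42,0),(11.5,42,0),(-30,30,0),(30,30,0),(-41.9,11.5,0),(41.9,11.5,0),(-41.9,-11.5,0),(41.9,-11.5,0)]
b=np.array([(142,354),(513,354),(262,291),(394,291),(147,456),(508,456),(160,317),(497,318)])/3+o
B=[(-28.5,28.5,0),(28.5,28.5,0),(-10,38.5,0),(10,38.5,0),(-28.5,11.5,0),(28.5,11.5,0),(-28.5,28.5,-20),(28.5,28.5,-20)]
both(c,p,M,b,B,42)
both(c,p[:4],M[:4],b,B,42)
```

```text
hearth [5.276e+02 7.737e+01 2.500e-01] 14.47 1.2
brick [5.2672e+02 7.7120e+01 2.5000e-01 4.2310e+01] 14.36 0.9
brick in hearth frame [-0.92 -0.02]
hearth [5.2761e+02 7.7210e+01 2.5000e-01] 14.43 0.4
brick [5.2672e+02 7.7120e+01 2.5000e-01 4.2310e+01] 14.36 0.9
brick in hearth frame [-0.88  0.13]
```

```bash
python3 -m handwheel '[{"fingers":0.015,"xyz":[0,0.0009,0],"twist":0},{"fingers":0.015,"xyz":[0.002,0.0009,0],"twist":0},{"fingers":0.015,"xyz":[0.004,0.0009,0],"twist":0},{"fingers":0.015,"xyz":[0.006,0.0009,0],"twist":0},{"fingers":0.015,"xyz":[0.008,0.0009,0],"twist":0}]'
python3 -c "
from h import *
go(527.6,77,40,14.4)"
```

```text
clock: 9.5
ee_pos: [528.0, 76.8, 48.6]
eef_rot: [0.559, 0.434, 0.559, -0.434]
force: [-0.2, -0.5, -2.4]
width: 18.4
clk 9.5 pos [528.   76.8  48.6] head 14.37 tilt 0.0 w 18.4 F [-0.2 -0.5 -2.4] q7 0.26
shift m [ 0.0086 -0.0003 -0.0003] twist -0.03
```

Free descent. The brick's now about 12 mm in, with 8 mm left.

```bash
python3 -m handwheel '[{"fingers":0.015,"xyz":[0.002,0,0],"twist":0},{"fingers":0.015,"xyz":[0.004,0,0],"twist":0},{"fingers":0.015,"xyz":[0.006,0,0],"twist":0},{"fingers":0.015,"xyz":[0.0075,0,0],"twist":0}]'
python3 -c "
from h import *
snap('wrist','w8')
go(527.6,77,40,14.4)
crop('w8',210,130,430,340,3,'w8c')"
```

```text
clock: 9.9
ee_pos: [528.0, 76.8, 41.1]
eef_rot: [0.559, 0.434, 0.559, -0.434]
force: [-0.7, -0.3, -2.7]
width: 19.2
clk 9.95 pos [527.9  76.8  40.9] head 14.37 tilt 0.02 w 18.8 F [ 0.8 -0.6 -2.7] q7 0.27
shift m [ 0.0009 -0.0002 -0.0003] twist -0.03
```

View pics/w8c.png

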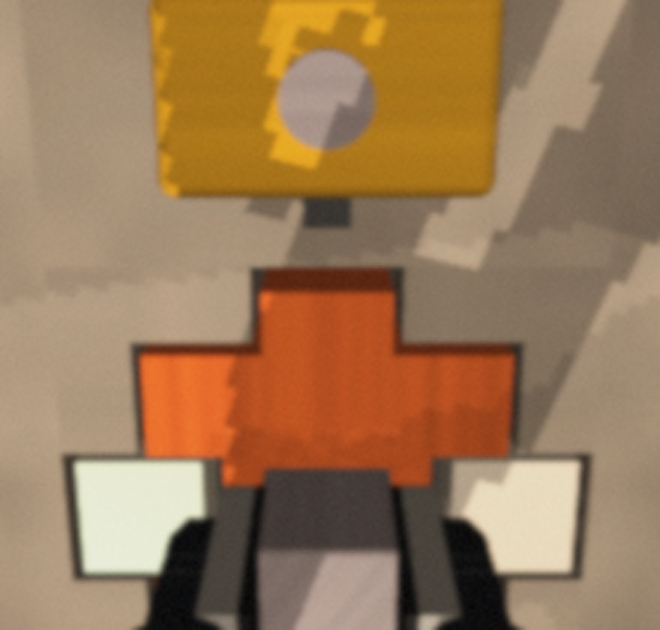

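```bash
python3 -m handwheel '[{"fingers":0.015,"xyz":[0.001,0,0],"twist":0},{"fingers":0.05,"xyz":[0.001,0,0],"twist":0},{"fingers":0.05,"xyz":[0.001,0,0],"twist":0},{"fingers":0.05,"xyz":[0.001,0,0],"twist":0},{"fingers":0.05,"xyz":[-0.04,0,0],"twist":0},{"fingers":0.05,"xyz":[-0.08,0,0],"twist":0},{"fingers":0.05,"xyz":[-0.08,0,0],"twist":0}]'
python3 -c "
from h import *
snap('wrist','w9')
c=np.array([527.7,77.2]);y=np.array([-np.sin(.25),np.cos(.25)]);t=c+y*107;print(t)
go(*t,120,14.4)"
```

```text
clock: 10.65
ee_pos: [531.6, 77.2, 125.9]
eef_rot: [0.56, 0.436, 0.557, -0.431]
force: [1.0, -0.4, -0.4]
width: 50.2
[501.22777636 180.87362912]
clk 10.7 pos [530.1  77.2 123.8] head 14.36 tilt 0.32 w 49.6 F [-0.3  0.5 -0.7] q7 0.22
shift m [ 0.0038 -0.0023 -0.1076] twist -0.04
```

View pics/w9.png

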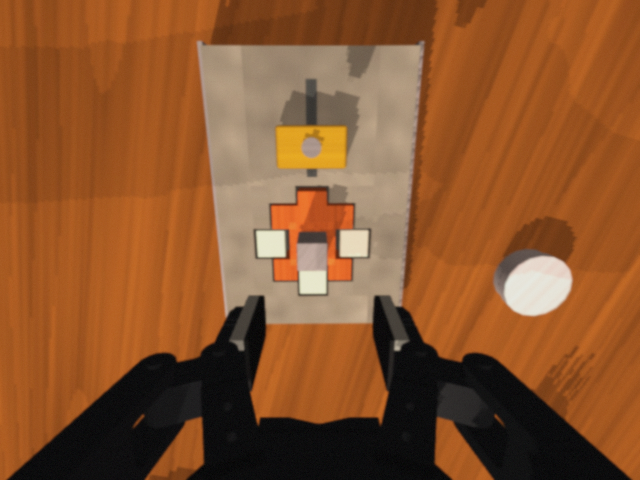

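```bash
python3 -m handwheel '[{"fingers":0.0,"xyz":[0,-0.0023,-0.05],"twist":0},{"fingers":0.0,"xyz":[0,-0.0023,-0.095],"twist":0},{"fingers":0.0,"xyz":[0,-0.0023,-0.1076],"twist":0},{"fingers":0.0,"xyz":[0.03,-0.0023,-0.1076],"twist":0},{"fingers":0.0,"xyz":[0.045,-0.0023,-0.1076],"twist":0},{"fingers":0.0,"xyz":[0.045,-0.0023,-0.1076],"twist":0}]'
python3 -c "
from h import *
snap('wrist','w10');snap('top','t10');snap('scene','s10')
c=np.array([527.7,77.2]);y=np.array([-np.sin(.25),np.cos(.25)]);t=c+y*107
go(*t,42,14.4)
crop('t10',165,205,325,335,5,'t10c');crop('s10',270,90,430,250,4,'s10c')"
```

```text
clock: 11.3
ee_pos: [497.1, 178.9, 73.8]
eef_rot: [0.558, 0.432, 0.559, -0.436]
force: [-0.1, -1.0, 0.2]
width: 0.1
clk 11.45 pos [499.6 179.7  76.7] head 14.28 tilt 0.03 w 0.0 F [-0.3  0.5 -0.4] q7 0.04
shift m [ 0.0347  0.0019 -0.0008] twist -0.12
```

View pics/w10.png

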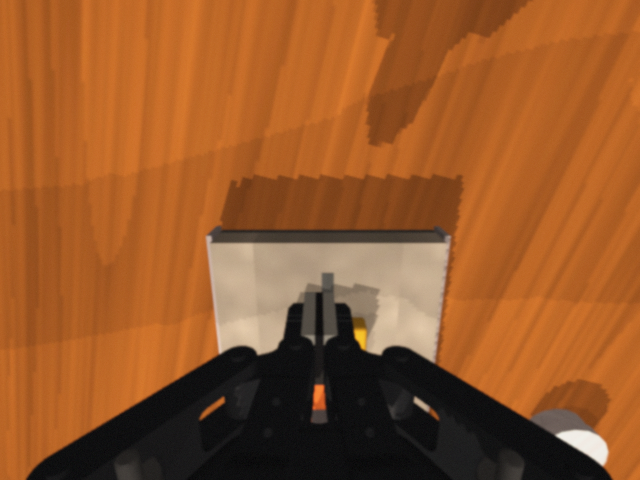

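View pics/s10c.png

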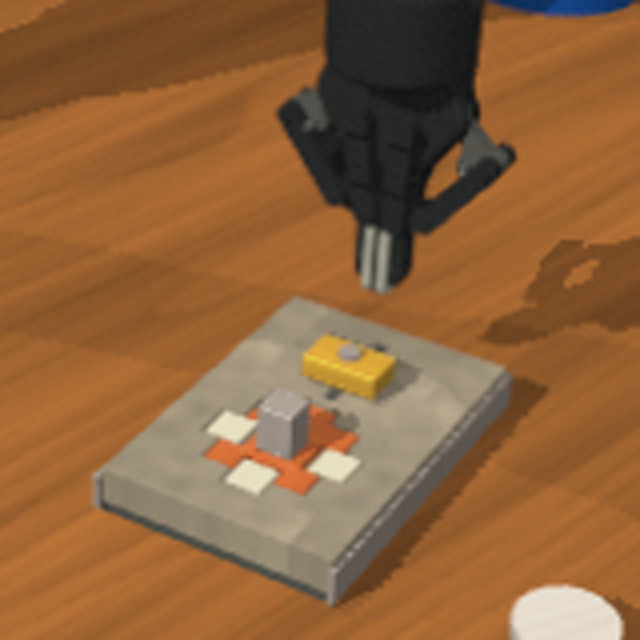

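View pics/t10c.png

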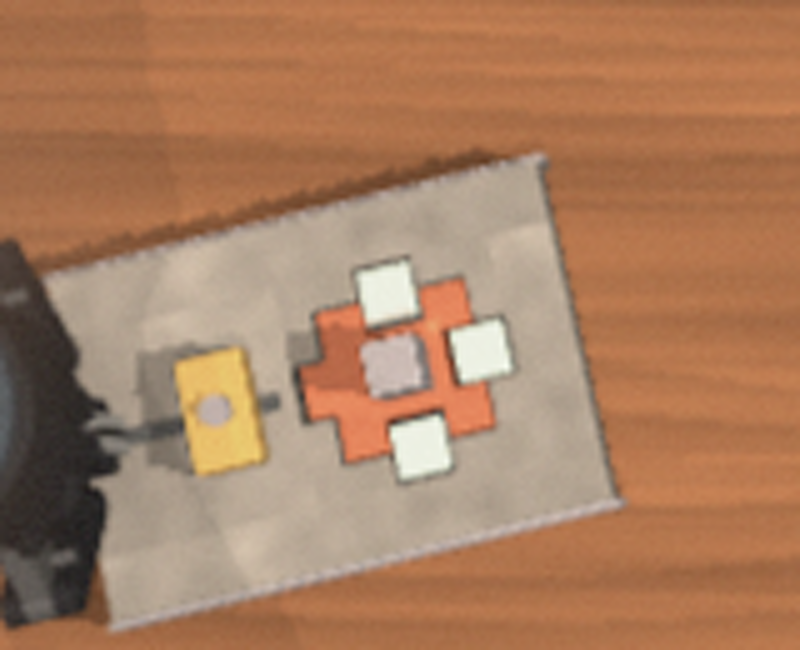

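```bash
python3 -m handwheel '[{"fingers":0.0,"xyz":[0.012,0.002,-0.001],"twist":0},{"fingers":0.0,"xyz":[0.024,0.002,-0.001],"twist":0},{"fingers":0.0,"xyz":[0.034,0.002,-0.001],"twist":0},{"fingers":0.0,"xyz":[0.034,0.002,-0.001],"twist":0}]'
python3 -c "
from h import *
c=np.array([527.7,77.2]);y=np.array([-np.sin(.25),np.cos(.25)]);t=c+y*57
go(*t,42,14.4)"
```

```text
clock: 11.85
ee_pos: [499.6, 181.5, 40.6]
eef_rot: [0.558, 0.433, 0.559, -0.435]
force: [-1.1, 0.0, -0.4]
width: 0.0
clk 11.85 pos [499.6 181.5  40.6] head 14.36 tilt 0.17 w 0.0 F [-1.1  0.  -0.4] q7 0.06
shift m [-0.0014  0.0014  0.051 ] twist -0.04
```

```bash
python3 -m handwheel '[{"fingers":0.0,"xyz":[-0.001,0.0014,0.008],"twist":0},{"fingers":0.0,"xyz":[-0.001,0.0014,0.014],"twist":0},{"fingers":0.0,"xyz":[-0.001,0.0014,0.02],"twist":0},{"fingers":0.0,"xyz":[-0.001,0.0014,0.026],"twist":0},{"fingers":0.0,"xyz":[-0.001,0.0014,0.032],"twist":0},{"fingers":0.0,"xyz":[-0.001,0.0014,0.037],"twist":0},{"fingers":0.0,"xyz":[-0.001,0.0014,0.042],"twist":0},{"fingers":0.0,"xyz":[-0.001,0.0014,0.045],"twist":0}]'
python3 -c "
from h import *
c=np.array([527.7,77.2]);y=np.array([-np.sin(.25),np.cos(.25)]);t=c+y*57
snap('top','t11');crop('t11',165,205,325,335,5,'t11c')
go(*t,42,14.4)"
```

```text
clock: 12.65
ee_pos: [513.9, 138.2, 43.5]
eef_rot: [0.559, 0.434, 0.558, -0.433]
force: [0.7, 2.8, 1.6]
width: -0.3
clk 12.7 pos [513.8 137.8  43.5] head 14.32 tilt 0.05 w -0.0 F [0.6 2.1 1.2] q7 0.14
shift m [ 0.0015 -0.0016  0.0051] twist -0.08
```

View pics/t11c.png

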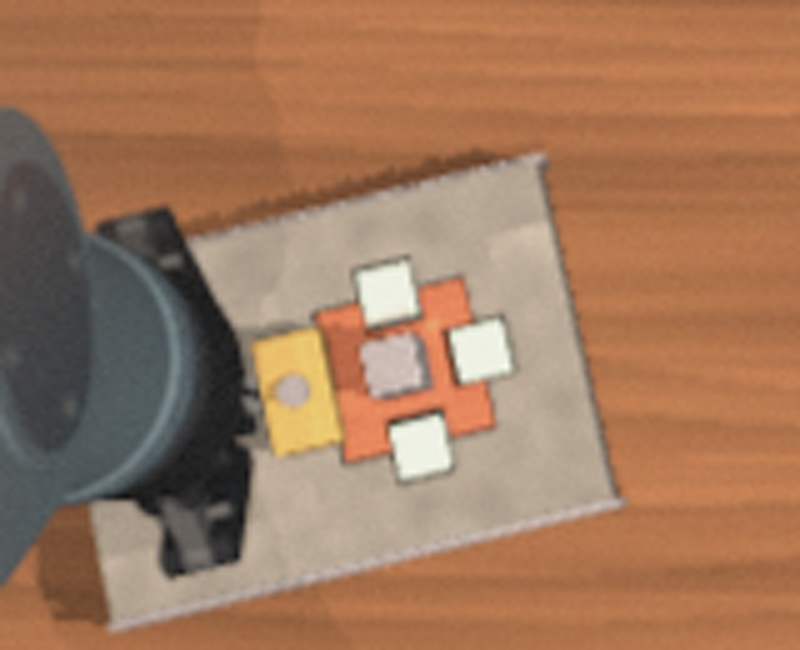

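```bash
python3 -m handwheel '[{"fingers":0.0,"xyz":[0,0,0.002],"twist":0},{"fingers":0.0,"xyz":[0,0,0.004],"twist":0},{"fingers":0.0,"xyz":[0,0,0.006],"twist":0},{"fingers":0.0,"xyz":[0,0,0.006],"twist":0}]'
python3 -c "
from h import *
c=np.array([527.7,77.2]);y=np.array([-np.sin(.25),np.cos(.25)]);t=c+y*57
go(*t,42,14.4)"
```

```text
clock: 13.1
ee_pos: [514.7, 133.3, 43.3]
eef_rot: [0.558, 0.434, 0.559, -0.433]
force: [0.1, 4.0, 2.2]
width: 0.0
clk 13.1 pos [514.7 133.3  43.3] head 14.39 tilt 0.03 w 0.0 F [0.1 4.  2.2] q7 0.15
shift m [ 0.0013 -0.0013  0.0006] twist -0.01
```

```bash
python3 -m handwheel '[{"fingers":0.0,"xyz":[0,0,0.001],"twist":0},{"fingers":0.0,"xyz":[0,0,0.002],"twist":0},{"fingers":0.0,"xyz":[0,0,0.002],"twist":0}]'; python3 -m handwheel '[{"fingers":0.0,"xyz":[0,0,0.001],"twist":0},{"fingers":0.0,"xyz":[0,0,0.001],"twist":0}]'
```

```text
clock: 13.4
ee_pos: [514.7, 133.2, 43.3]
eef_rot: [0.558, 0.433, 0.56, -0.433]
force: [-2.0, 8.2, 2.1]
width: 0.2
clock: 13.6
ee_pos: [514.7, 133.2, 43.3]
eef_rot: [0.558, 0.433, 0.56, -0.432]
force: [-1.9, 9.4, 2.2]
width: 0.2
```

```bash
python3 -m handwheel '[{"fingers":0.0,"xyz":[0,0,0.002],"twist":0},{"fingers":0.0,"xyz":[0,0,0.004],"twist":0},{"fingers":0.0,"xyz":[0,0,0.004],"twist":0}]'; python3 -m handwheel '[{"fingers":0.0,"xyz":[0,0,-0.012],"twist":0},{"fingers":0.0,"xyz":[0,0,-0.03],"twist":0},{"fingers":0.0,"xyz":[-0.04,0,-0.05],"twist":0},{"fingers":0.0,"xyz":[-0.08,0,-0.09],"twist":0},{"fingers":0.0,"xyz":[-0.1,0,-0.13],"twist":0},{"fingers":0.0,"xyz":[-0.1,0,-0.15],"twist":0},{"fingers":0.0,"xyz":[-0.1,0,-0.15],"twist":0}]'
python3 -c "
from h import *
snap('top','t12');crop('t12',165,205,325,335,5,'t12c');snap('scene','s12');crop('s12',270,130,430,250,5,'s12c')
print(manip.observe()['force'])"
```

```text
clock: 13.9
ee_pos: [514.8, 133.0, 43.4]
eef_rot: [0.557, 0.433, 0.562, -0.431]
force: [-3.1, 17.8, 4.2]
width: -0.0
clock: 14.6
ee_pos: [478.1, 274.7, 143.7]
eef_rot: [0.56, 0.432, 0.56, -0.432]
force: [-0.5, -0.3, 0.3]
width: 0.4
[ 0.53600596 -1.1644432  -0.05682859]
```

View pics/t12c.png

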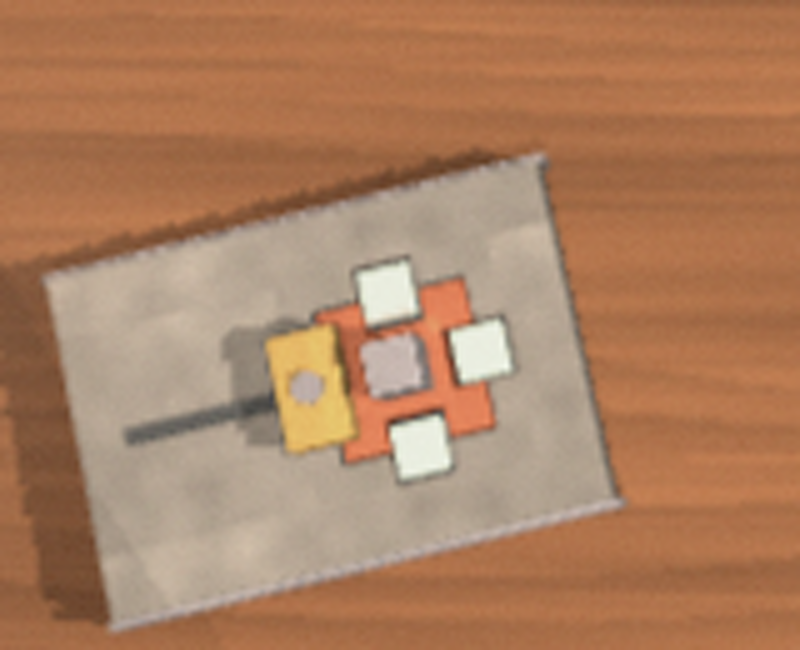

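View pics/s12c.png

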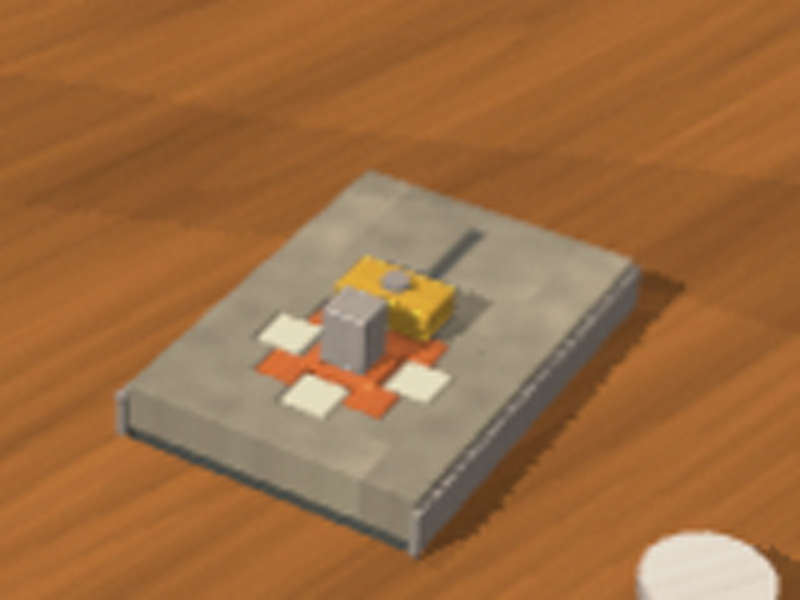

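View pics/t12.png

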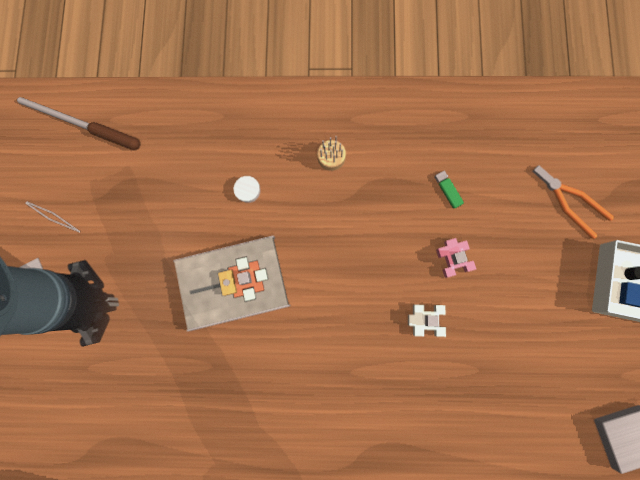

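Run:
```python
from h import *
c=load('t12');o=np.array([165,205])
k=np.array([(266,338),(333,325),(355,440),(288,453)])/5+o
t=np.array([(387,292),(480,349),(421,446)])/5+o
x,r=fit(c,[(30,0,26),(0,-30,26),(-30,0,26)],t,[527,77,.25]);print(x)
w=px2w(c,k,42);cs,sn=np.cos(x[2]),np.sin(x[2])
print(((w[:,:2]-x[:2])@np.array([[cs,-sn],[sn,cs]])).round(1))
```

```text
[5.26584451e+02 7.71777282e+01 2.56632251e-01]
[[ 21.8  44.6]
 [ 20.4  19.3]
 [-23.1  20.4]
 [-21.7  45.5]]
```

```bash
python3 -c "
from workcell import manip
print(manip.job_done(), manip.observe()['clock'])"
```

```text
the job is handed in; nothing more can be done
the job is handed in; nothing more can be done
```

The brick is seated flush in the pocket, the keeper is pushed home over its edge, and the job is handed in at about 15 s on the robot's clock. No verdict was reported.

- **Fit:** The pictures showed the open socket on the keeper side, so I turned the brick's tab that way and did not need to try the other rotations. It went in with no contact force beyond its own weight. I corrected it sideways twice by camera, by about 1.6 mm and then 0.9 mm.
- **Keeper:** I pushed it with closed fingers until the tool stopped moving and the force rose to about 18 N. In the last top picture its back face is about 45 mm from the pocket's centre, where 46 mm would be full travel, so about 42 mm of travel give or take a couple.
- **Final state:** The last pictures show the brick flush, and the bur block, tin and lighter where they started. The arm is clear of everything, with the force readings down to about 1 N.
- **Disagreement:** Estimates of the hearth's position from different pictures differed by 1 to 2 mm, so I relied on the brick and pocket seen together in one wrist picture.

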